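# Close a repaired device in the lever press

## Robot

A 7-joint arm with a two-finger parallel gripper is mounted at the origin on the work surface. World frame = base frame: x ahead of the robot, y to its left, z up, the work surface at z = 0. Lengths are in mm, angles in degrees, forces in N, time in s.
With the tool pointing down it reaches from about 425 to 800 mm from the base axis. Payload 8.3 kg.
Tool frame: the origin (TCP) lies at the very end of the fingers, on their centre line; the grasp point (between the pads) lies 19 mm behind it (r.grip_point_offset is the distance from the TCP to the grasp point, in mm); z points along the fingers, y is the line along which they close (so a half turn about z gives the same grasp; the last joint's range is limited). The gripper opens to 85 mm and grips with 20 to 120 N. Pads are 22 mm wide; open, the fingers measure 114 mm over their backs; the gripper's body (76 mm by 85 mm) begins 54 mm behind the grasp point. The pads swing forward as they close: fully open they stand 13 mm farther back than shut.
Start: joints at [60.854, 21.967, 0.94, 78.501, -0.361, 79.538, -2.664], TCP at [269.52, -563.881, 231.279] pointing down, gripper open.
Joint ranges: [-169.22, 169.22], [-14.56, 117.87], [-87.37, 89.26], [10.42, 133.3], [-82.24, 262.24], [0.94, 117.77], [-172.7, 172.7]. Speed limits (degrees/s): [136.94, 136.94, 172.46, 172.46, 180, 180, 180].

## Interface

Orientations are given as [roll, pitch, yaw] about the fixed x, y, z axes, in that order (R = Rz(yaw) Ry(pitch) Rx(roll)).
In Python, from bench import r gives the robot as it stands.
- The arm moves only by the shell command python3 -m crank 'ROWS' [OPENING] [FORCE]. ROWS is text: rows parted by semicolons, each of 4 numbers parted by spaces: the shift along the world's x, y, z normalised to -1 to 1, where 1 is 200 mm, then the turn about the world's z normalised to -1 to 1, where 1 is 90 degrees. A call has 1 to 8 rows; each row is the pose to reach, as a shift and turn from the pose commanded when the call began; what a row does not reach only later rows make up. A row lasts 1/12 s, in which the tool goes at most 41.7 mm and 7.16 degrees, less where a joint would pass 70% of its speed; a pose out of reach is approached as far as the arm can. A call with a number of a shift or a turn outside -1 to 1 is refused whole. A call with a gripper value outside its range is refused whole. OPENING is the opening, from 0 (shut) to 1 (fully open), set as the call begins (- or left out, the last holds). The fingers move at their own pace and stop on an object; FORCE is the grip in N (left out, the last holds). Time passes only in rows, so rows that repeat a pose let the fingers close. It gives the time, the measured TCP pose, the force, the opening and the grip force at its end, in the units of the state.
- r.observe(): the state, without advancing time (a new reading comes with each control period).
- r.capture(name): name is "scene" or "side" or "wrist"; returns a dict with "color" (480x640x3 uint8, red, green, blue), "range_z" (480x640 float32, mm along the optical axis (not along the pixel's ray), 0 where there is no reading), "fx", "fy", "cx", "cy" (pixels), "R" (3x3) and "t" (3): a world point X has camera coordinates R X + t. Camera axes: x right, y down, z forward; pixel columns grow to the right and rows downward; lengths in mm; the calibration is good to about 2 mm. A picture is of the moment at which its call begins.
- r.job_done(): hands the job in; it is judged then, once.
The state is a dict: "time": time; "joints": joint angles; "joint_vel": joint speeds; "effort": joint torques, N m; "tcp_pos": TCP position; "ee_rot": TCP orientation; "contact_force": force on the tool from outside, world axes, zero at the start; "ft_torque": the same for the moment, N m; "gripper_width": finger opening in mm; "gripper_force": force on a finger pad.
Only numpy, scipy, OpenCV 4.12 (cv2) and the standard library are available. Lean on these libraries where they do the work, as an engineer would, in place of code of your own. Each camera call takes 0.05 s, during which the arm holds its last target. There are 200 camera calls.

## Task

Lay the loose cover on the open housing that stands on the table of the lever press, so that it sits seated and level with its step inside the walls, and let go of it. Then swing the press lever down until the ram comes to a stop on the cover and bears firmly on it, for about a second, without crushing it; ease the lever back up to its rest without letting it snap back, leaving the cover seated and the screwdriver, can and tray where they are.

Things in the scene. Friction and masses are not known exactly. Their poses are not given: they have to be found in the camera images.
- cover: Loose grey plastic cover, 90 g: plate 100 (its x) x 56 (y) x 8 mm with a solid locating step below, 87 x 43 mm, 5 mm deep (lowest 2 mm: 84 x 40). Same when turned half round. Origin: centre of the step's underside; the plate spans z = 5 to 13 mm. Starts plate up on the white stand. Seated, its plate lies on the housing's rim and its origin is 5 mm below rim.
- stand: Fixed white stand under the cover at the start, 36 mm high; its top is 60 (x) x 34 (y) mm, so fingers can reach down beside the cover; foot 100 x 50 x 6 mm. Origin at the centre of its foot, on the bench.
- housing: Open grey plastic device housing, 96 (x) x 52 (y) x 30 mm, walls 3 mm, opening 90 x 46 mm, 10 mm free above the circuit board in it, fixed on the press's table, a plate 110 x 60 x 6 mm. Origin at the centre of its underside, on that plate. The table's height varies, so the lever angle at which the ram meets the cover does too.
- rim (a point): Centre of the housing's open top, in the plane of its rim; x along the housing's length, z up.
- press: Fixed grey bench lever press. Origin on the bench below the ram's axis; front to its -x (the robot's right), lever to its +y (towards the robot). Base 200 x 170 x 18 mm; column 40 x 70 mm at x = 70 to 110 mm. Its head, 70 mm wide, overhangs the housing from x = -35 mm back, 165 to 240 mm above the bench: a gripper pointing straight down does not fit; lean it back to the front.
- ram: Upright steel ram under the head, radius 11 mm, with a stiff rubber foot of radius 14 mm that gives a little; origin at the centre of the foot's underside, 112 mm above the bench at rest. Goes down 45 mm per radian of the lever. Firm on the cover means 25 N or more here; above 80 N crushes it. Each newton more on the grip gives about 3.3 N more at the ram.
- lever (a joint): Lever angle, rad: 0 at rest (raised 0.75 rad above level to the press's +y), grows as it swings down about the press's x axis; limit 1.25. The ram meets a seated cover at about 0.6 to 1.0. A spring raises it: some 2 to 6 N at the grip. Let go when down it snaps back; more than 2.5 rad/s is too fast.
- lever_grip (a point): Middle of the lever's grip, a black round bar of radius 11 mm and 70 mm long along the press's x, 150 mm from the pivot. It can be pushed down from above.
- lever_pivot (a point): Point on the lever's pivot axis, in the plane in which the grip swings.
- can: Bystander: upright spray can, radius 26 mm, 150 mm high; origin at the centre of its bottom.
- driver: Bystander: screwdriver lying on the bench.
- tray: Bystander: small white open tray 120 x 90 x 30 mm.

How it is judged:
By the outcome, as a careful person would: the job done as asked, in the order asked, and still so for the second after the job is handed in, with the robot touching nothing.
It also fails if it takes over 72 s, if anything falls off the work surface, if the arm or the gripper's body presses on something with over 40 N, if the wrist force passes 120 N, or if a joint passes its speed limit or range.

## Working session

There is one attempt and no reset: what is moved stays moved. The work goes in short steps, Python scripts to look and compute and a shell command to move; the robot and the scene stay as the last step left them, time stands still between calls to the robot, and variables do not carry over. Pictures are saved under pics/ and viewed, at most 12 in all, crops included, and the job is handed in when it is done.

```bash
ls; mkdir -p pics; python3 - <<'E'
from bench import r
import cv2,numpy as np,pickle
s=r.observe(); print(s)
for n in("scene","side"):
    c=r.capture(n); pickle.dump(c,open(f"{n}0.pkl","wb")); cv2.imwrite(f"pics/{n}0.png",c["color"][:,:,::-1])
    print(n,c["fx"],c["cx"],-c["R"].T@c["t"])
E
```

```text
pics
{'time': 0.0, 'joints': array([60.85454103, 22.01520838,  0.93866246, 78.56394567, -0.36334363,
       79.53766932, -2.66479764]), 'joint_vel': array([-0.03581691, -0.09616736, -0.13424479, -0.07188131, -0.0130049 ,
       -0.06683824, -0.03946875]), 'effort': array([-1.88090016e-03, -6.27607870e+01,  8.43297243e-01, -3.71823514e+01,
        1.65010302e-02,  1.42440447e-02, -4.41013924e-06]), 'tcp_pos': array([ 269.29375771, -563.43116268,  230.25855867]), 'ee_rot': array([-1.79885926e+02, -2.06532240e-05,  2.55437458e+01]), 'contact_force': array([ 0.00921844,  0.27391957, -0.04291712]), 'ft_torque': array([ 0.02684502, -0.000992  , -0.01536563]), 'gripper_force': 0.0, 'gripper_width': 85.26207361813377}
scene 563.2849712317841 322.52749563442916 [1234.30054758  221.39364097  994.77199682]
side 519.6455285031343 320.03823080220343 [1261.69376069  520.6907773   892.64793039]
```

View pics/scene0.png

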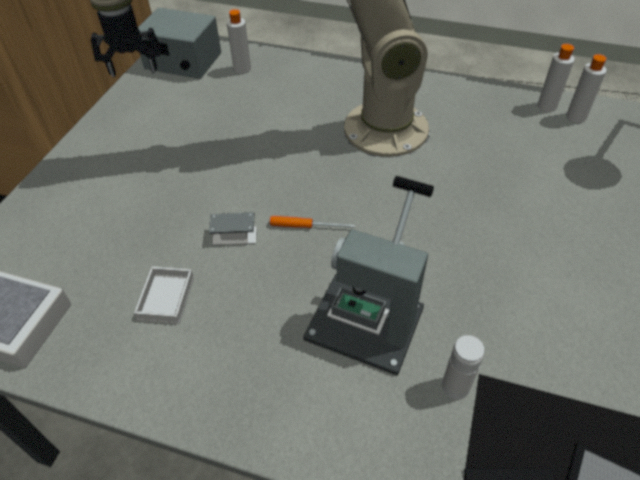

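View pics/side0.png

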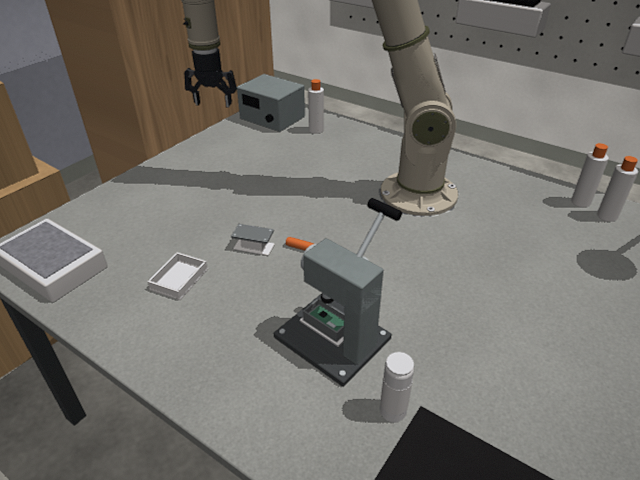

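Scene view: cover at about (232,222) on the white stand, tray (163,294), driver (290,222)–(355,228), housing (360,308), head (382,255), grip (412,187), can (462,365). Side view: cover (252,233), housing (325,318), grip (384,209). The tool can only yaw, so I'll place the cover from the front and push it home with a finger back.

```bash
cat > h.py <<'E'
import numpy as np,cv2,pickle
def cloud(c):
    z=c["range_z"]; v,u=np.indices(z.shape)
    P=np.stack([(u-c["cx"])/c["fx"]*z,(v-c["cy"])/c["fy"]*z,z],-1)
    W=(P-c["t"])@c["R"]; W[z<=0]=np.nan; return W
def rect(p):
    (x,y),(w,h),a=cv2.minAreaRect(p[:,:2].astype(np.float32))
    if w<h: w,h,a=h,w,a+90
    return np.round([x,y,w,h,(a+90)%180-90,*np.percentile(p[:,2],[5,50,95])],1)
E
python3 - <<'E'
from h import *
box={"scene":dict(cover=(205,205,262,250),head=(325,225,435,300),hous=(325,285,392,335),grip=(385,170,440,200),base=(300,285,430,375)),
"side":dict(cover=(225,218,280,260),head=(295,230,390,300),hous=(298,290,350,345),grip=(360,190,410,225),base=(265,290,400,385))}
zr=dict(cover=(42,60),head=(232,250),hous=(52,85),grip=(120,400),base=(12,24))
for n in box:
    c=pickle.load(open(n+"0.pkl","rb"));W=cloud(c)
    for k,(a,b,e,f) in box[n].items():
        p=W[b:f,a:e].reshape(-1,3);p=p[np.isfinite(p).all(1)]
        p=p[(p[:,2]>zr[k][0])&(p[:,2]<zr[k][1])]
        print(n,k,len(p),rect(p) if len(p)>3 else "", np.round(p.mean(0),1))
    p=W[250:290 if n=='scene' else 262,130:260].reshape(-1,3)
    img=c["color"]; a,b,e,f=box[n]["base"]; 
    cr=cv2.resize(img[b-75:f,a:e],None,fx=2.9 ,fy=2.9,interpolation=cv2.INTER_CUBIC); cv2.imwrite(f"pics/{n}_press.png",cr[:600,:800,::-1])
E
```

```text
scene cover 877 [ 484.6 -247.6  100.1   61.7  -67.5   44.9   48.6   51.7] [ 486.3 -246.2   48.5]
scene head 2911 [623.5 121.6 154.7  83.8  83.6 235.6 239.8 242.3] [632.2 127.2 239.6]
scene hous 854 [628.4 105.1 131.4  59.6  79.9  52.3  57.2  67.2] [628.3  92.4  58.7]
scene grip 554 [528.3 149.2  70.3  28.2  86.9 299.5 313.8 318.7] [527.5 150.3 311.8]
scene base 3674 [627.9 103.3 201.  170.3  84.5  14.3  17.7  21. ] [664.1  97.2  17.7]
side cover 571 [ 484.6 -245.1  102.5   66.1  -68.3   44.    48.3   51.2] [ 487.5 -242.7   48.1]
side head 2075 [623.9 123.  156.7  85.   84.  234.6 239.5 241.8] [633.8 132.2 239.3]
side hous 639 [630.2 109.7 138.3  59.5  79.6  52.3  58.1  69.2] [631.4  91.3  59.2]
side grip 468 [533.6 151.6  71.4  39.4  89.4 292.  311.9 318.7] [530.1 153.9 309.6]
side base 2763 [628.5 105.9 201.2 171.4  84.2  14.6  17.6  20.8] [666.4 110.6  17.6]
```

```bash
python3 - <<'E'
from h import *
for n,(a,b,e,f) in dict(scene=(310,275,410,345),side=(285,285,360,350)).items():
    c=pickle.load(open(n+"0.pkl","rb"));W=cloud(c)
    cr=cv2.resize(c["color"][b:f,a:e],None,fx=8,fy=8,interpolation=cv2.INTER_CUBIC); cv2.imwrite(f"pics/{n}_h.png",cr[:600,:800,::-1])
    p=W[b:f,a:e].reshape(-1,3);p=p[np.isfinite(p).all(1)];p=p[(p[:,2]>25)&(p[:,2]<130)]
    print(n,np.histogram(p[:,2],bins=range(25,131,3))[0])
E
```

```text
scene [ 17  40  97 177  81  66  68 139 410 348 134 109 122 163  47  17  16  22
  15  22  20  13  24  23  17  22  18  18  24  23  34  32  43  28  30]
side [  0  28  60 100  42  39  49  90 303 233  97  90 107 105  23  18  16  14
  15  17  13  18  17  19  15  15  15  19  19  26  33  28  34  35  21]
```

View pics/scene_h.png

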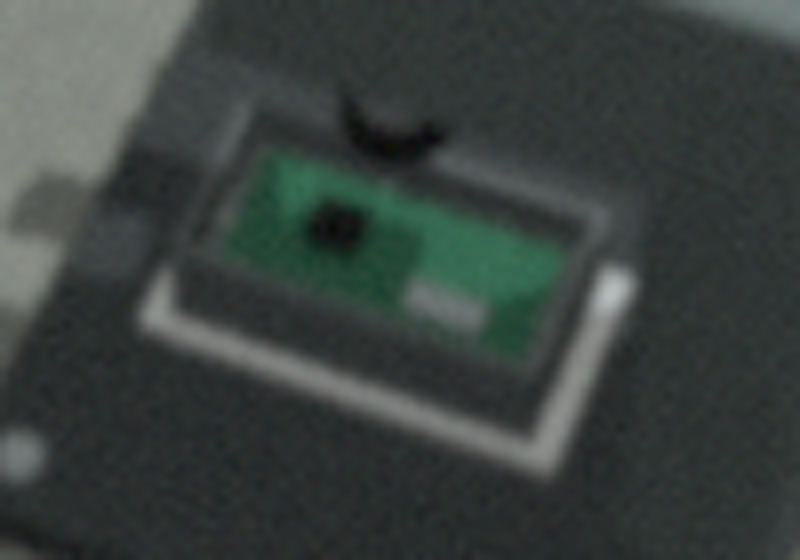

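View pics/side_h.png

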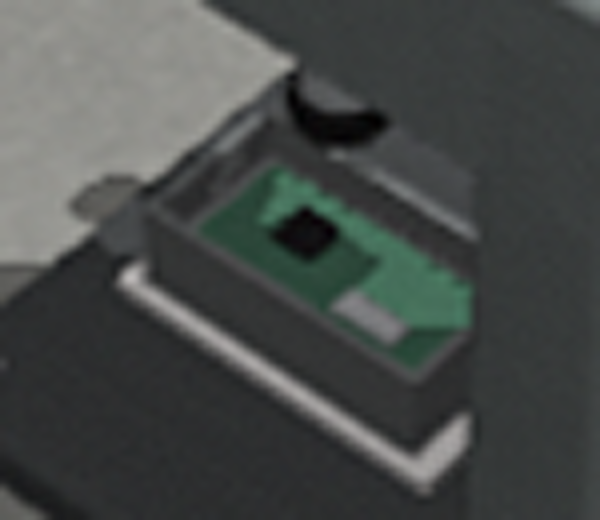

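Scene crop: rim's outer corners at about (178,256), (537,378), (610,208), (250,98); foot of the ram at (393,130). Side crop: rim corners (148,208), (415,382), (265,108), rear hidden by the column.

```bash
cat >> h.py <<'E'
def ray(c,u,v):
    d=c["R"].T@np.array([(u-c["cx"])/c["fx"],(v-c["cy"])/c["fy"],1]); return -c["R"].T@c["t"],d
def onz(c,u,v,z):
    o,d=ray(c,u,v); return o+d*(z-o[2])/d[2]
def tri(obs):
    A=np.zeros((3,3));b=np.zeros(3)
    for c,u,v in obs:
        o,d=ray(c,u,v); d=d/np.linalg.norm(d); M=np.eye(3)-np.outer(d,d);A+=M;b+=M@o
    return np.linalg.solve(A,b)
E
python3 - <<'E'
from h import *
S=pickle.load(open("scene0.pkl","rb"));D=pickle.load(open("side0.pkl","rb"))
sc=[(x/8+310-.5,y/8+275-.5) for x,y in[(178,256),(537,378),(610,208),(250,98)]]
sd=[(x/8+285-.5,y/8+285-.5) for x,y in[(148,208),(415,382),(265,108)]]
for i,j in((0,0),(1,1),(3,2)): print("tri",tri([(S,*sc[i]),(D,*sd[j])]).round(1))
for z in(62,65):
    q=np.array([onz(S,*p,z) for p in sc]);print(z,rect(q)[:5],"scene",q.round(1).tolist()); print("side",[onz(D,*p,z).round(1).tolist() for p in sd])
# grip ends axis via side/scene cloud; cover top corner refine
for n,c,b in(("scene",S,(205,205,262,250)),("side",D,(225,218,280,260))):
    W=cloud(c)[b[1]:b[3],b[0]:b[2]]; col=c["color"][b[1]:b[3],b[0]:b[2]].astype(int)
    m=(W[...,2]>45)&(W[...,2]<53)&(col.mean(-1)<150); p=W[m];print(n,m.sum(),rect(p),np.median(p,0))
# pillar/head/can/tray
for n,c in(("scene",S),("side",D)):
    W=cloud(c).reshape(-1,3);W=W[np.isfinite(W).all(1)]
    def sel(x0,x1,y0,y1,z0,z1): return W[(W[:,0]>x0)&(W[:,0]<x1)&(W[:,1]>y0)&(W[:,1]<y1)&(W[:,2]>z0)&(W[:,2]<z1)]
    print(n,"tray",rect(sel(550,750,-450,-230,12,35)),"can",rect(sel(650,900,150,400,140,160)))
E
```

```text
tri [646.3  40.4  65.8]
tri [653.4 132.5  63.2]
tri [595.3  43.6  64.2]
62 [622.2  88.8  94.8  53.2  86. ] scene [[643.8, 39.7, 62.0], [651.9, 132.5, 62.0], [599.0, 137.9, 62.0], [593.0, 43.3, 62.0]]
side [[643.7, 38.3, 62.0], [653.4, 131.9, 62.0], [594.5, 42.4, 62.0]]
65 [624.2  89.2  94.5  53.   86. ] scene [[645.7, 40.3, 65.0], [653.8, 132.8, 65.0], [601.0, 138.2, 65.0], [595.1, 43.9, 65.0]]
side [[645.9, 40.0, 65.0], [655.6, 133.3, 65.0], [596.9, 44.1, 65.0]]
scene 816 [ 484.7 -247.4  100.2   60.9  -68.3   45.8   48.7   51.6] [ 485.96247013 -246.45615129   48.74460492]
side 508 [ 486.3 -244.1  101.6   61.2  -71.1   45.9   48.4   51.1] [ 487.02561108 -243.97811507   48.42768962]
scene tray [ 688.7 -315.8  123.1   93.3   12.1   13.2   25.5   31.8] can [682.1 243.5 176.9  50.3  63.8 141.5 149.6 154.8]
side tray [ 689.1 -312.5  124.1   95.5   10.3   13.1   23.4   30.6] can [689.9 243.5 177.7  48.7  69.9 141.2 149.7 155.5]
```

```bash
A="0.54 0.8 0 0.6"; python3 -m crank '0.1 0.15 0 0.08;0.2 0.3 0 0.16;0.3 0.45 0 0.24;0.4 0.6 0 0.32;0.5 0.75 0 0.4;0.54 0.8 0 0.48;0.54 0.8 0 0.56;0.54 0.8 0 0.6' 1; python3 -m crank '0.1 0.1 0 0.08;0.2 0.2 0 0.16;0.4 0.4 0 0.24;0.54 0.6 0 0.32;0.54 0.79 0 0.36;0.54 0.79 0 0.36;0.54 0.79 0 0.36;0.54 0.79 0 0.36'
```

```text
time: 0.77
tcp_pos: [378.6, -402.2, 231.0]
ee_rot: [-180.0, -0.0, 80.1]
contact_force: [-1.0, -1.0, 0.1]
gripper_width: 85.6
gripper_force: 0.0
time: 1.43
tcp_pos: [485.7, -244.7, 231.0]
ee_rot: [-180.0, -0.0, 112.1]
contact_force: [-0.4, -0.6, 0.0]
gripper_width: 85.7
gripper_force: 0.0
```

```bash
python3 - <<'E'
from h import *
from bench import r
c=r.capture("wrist"); pickle.dump(c,open("w1.pkl","wb")); cv2.imwrite("pics/w1.png",c["color"][:,:,::-1])
print(-c["R"].T@c["t"],c["R"][2],c["fx"]); W=cloud(c); m=(W[...,2]>44)&(W[...,2]<54)&(abs(W[...,0]-486)<90)&(abs(W[...,1]+246)<90)
print(m.sum(),rect(W[m]),np.median(W[m],0))
E
```

```text
[ 455.89592763 -167.76235529  375.06224252] [ 0.11973824 -0.29641923 -0.94752224] 368.69350213052405
6583 [ 485.9 -246.9  100.1   55.5  -69.5   49.2   50.4   51.6] [ 484.66758051 -243.27709461   50.4146055 ]
```

```bash
python3 -m crank '0.07 -0.2 0 -0.018;0.07 -0.2 -0.2 -0.018;0.07 -0.2 -0.4 -0.018;0.07 -0.2 -0.55 -0.018;0.07 -0.2 -0.7 -0.018;0.07 -0.2 -0.8 -0.018;0.07 -0.2 -0.8 -0.018;0.07 -0.2 -0.8 -0.018'
```

```text
time: 2.15
tcp_pos: [498.0, -287.1, 70.4]
ee_rot: [-179.9, -0.1, 110.2]
contact_force: [0.2, -0.2, 1.5]
gripper_width: 85.2
gripper_force: 0.0
```

```bash
python3 - <<'E'
from h import *
from bench import r
print(r.observe()["tcp_pos"],r.observe()["ee_rot"])
c=r.capture("wrist"); pickle.dump(c,open("w2.pkl","wb")); cv2.imwrite("pics/w2.png",c["color"][:,:,::-1])
W=cloud(c); m=(W[...,2]>44)&(W[...,2]<54)&(abs(W[...,0]-486)<90)&(abs(W[...,1]+246)<90)
print(m.sum(),rect(W[m]))
E
```

```text
[ 498.03164516 -287.13946885   70.37734562] [-1.79872724e+02 -1.07542641e-01  1.10178949e+02]
26244 [ 485.6 -247.1  100.2   56.4  -69.4   49.4   50.4   51.5]
```

View pics/w2.png

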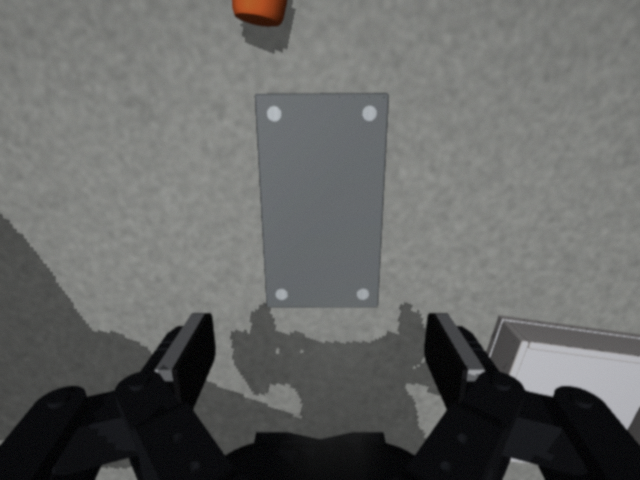

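The wrist view shows the cover (256–388, 94–307) central between the open fingers (210 and 430). I'll lower and close.

```bash
python3 -m crank '0.01 0.004 -0.07 0;0.01 0.004 -0.14 0;0.01 0.004 -0.2 0;0.01 0.004 -0.22 0;0.01 0.004 -0.22 0;0.01 0.004 -0.22 0' && python3 -m crank '0 0 0 0;0 0 0 0;0 0 0 0;0 0 0 0;0 0 0 0;0 0 0 0;0 0 0 0;0 0 0 0' 0.5 50; python3 -m crank '0 0 0 0;0 0 0 0;0 0 0 0;0 0 0 0' 
```

```text
time: 2.7
tcp_pos: [501.9, -285.5, 28.1]
ee_rot: [180.0, 0.0, 110.3]
contact_force: [-0.1, 1.3, -0.1]
gripper_width: 85.4
gripper_force: 0.0
time: 3.37
tcp_pos: [502.0, -285.5, 28.5]
ee_rot: [180.0, 0.1, 110.3]
contact_force: [-1.2, 1.1, 5.7]
gripper_width: 54.4
gripper_force: 51.1
time: 3.7
tcp_pos: [502.0, -285.5, 28.5]
ee_rot: [180.0, 0.1, 110.3]
contact_force: [-2.5, -0.5, 6.3]
gripper_width: 54.5
gripper_force: 51.1
```

```bash
python3 -m crank '0 0 0.02 0;0 0 0.1 0;0 0 0.25 0;0 0 0.4 0;0 0 0.5 0;0 0 0.5 0;0 0 0.5 0'; python3 - <<'E'
from h import *
from bench import r
c=r.capture("wrist"); W=cloud(c); s=r.observe(); print(s["tcp_pos"],s["ee_rot"])
m=(W[...,2]>115)&(W[...,2]<175)&(abs(W[...,0]-486)<90)&(W[...,1]>-275)&(W[...,1]<-180)
p=W[m]; print(m.sum(),rect(p)); A=np.c_[p[:,:2],np.ones(len(p))]; k=np.linalg.lstsq(A,p[:,2],rcond=None)[0]; print(k)
cv2.imwrite("pics/w3.png",c["color"][:,:,::-1])
E
```

```text
time: 4.28
tcp_pos: [502.4, -285.5, 128.9]
ee_rot: [179.9, 0.1, 110.3]
contact_force: [-0.8, 1.0, -1.2]
gripper_width: 54.5
gripper_force: 52.8
[ 501.42508687 -285.09008777  127.36862597] [1.79997791e+02 1.81900299e-02 1.10324985e+02]
40444 [ 492.9 -239.9   93.9   72.4  -66.7  149.1  150.3  151.7]
[ 4.97086684e-02 -1.77796600e-02  1.22476299e+02]
```

View pics/w3.png

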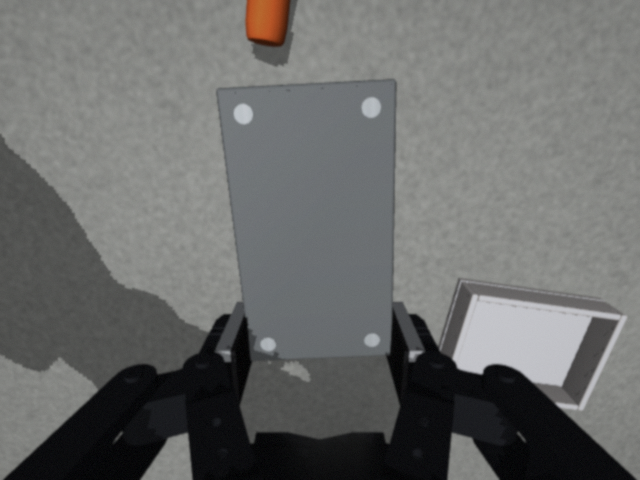

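```bash
python3 - <<'E'
from h import *
from bench import r
c=r.capture("wrist"); W=cloud(c);s=r.observe();print(s["time"],s["tcp_pos"],s["ee_rot"])
k=[4.97086684e-02,-1.77796600e-02,1.22476299e+02]
q=[]
for u,v in((218,88),(395,80),(391,355),(245,358)):
    o,d=ray(c,u,v); t=(k[0]*o[0]+k[1]*o[1]+k[2]-o[2])/(d[2]-k[0]*d[0]-k[1]*d[1]); q.append(o+t*d)
q=np.array(q);print(q.round(1)); f=(q[0]+q[1])/2;n=(q[2]+q[3])/2
d=f-n;print(f,n,np.degrees(np.arctan2(d[1],d[0])),np.linalg.norm(d),"centre",(f+n)/2)
w=q[1]-q[0];print(np.degrees(np.arctan2(w[1],w[0])),np.linalg.norm(w)); w=q[2]-q[3];print(np.degrees(np.arctan2(w[1],w[0])),np.linalg.norm(w))
a=np.radians(s["ee_rot"][2]);g=f-np.r_[s["tcp_pos"][:2],0];print("tool frame far: along",g[0]*np.cos(a)+g[1]*np.sin(a),"lat",-g[0]*np.sin(a)+g[1]*np.cos(a))
E
```

```text
4.3833 [ 500.92885368 -284.84594698  126.46805905] [-1.79943314e+02 -5.76653008e-02  1.10324675e+02]
[[ 441.5 -210.3  148.2]
 [ 491.6 -189.4  150.3]
 [ 528.7 -277.4  153.7]
 [ 477.6 -299.5  151.5]]
[ 466.52554727 -199.86651257  149.22022137] [ 503.14661487 -288.48073399  152.6161366 ] 112.45354605974181 95.94329091156042 centre [ 484.83608107 -244.17362328  150.91817898]
22.607941238596325 54.26630544852562
23.412673345371406 55.62816362229636
tool frame far: along 91.63819522104598 lat 2.7446205913991406
```

```bash
python3 - <<'E'
from h import *
a=np.radians(84.3);ux=np.array([np.cos(a),np.sin(a)]);uy=np.array([-ux[1],ux[0]])
for n in("scene","side"):
    c=pickle.load(open(n+"0.pkl","rb"));W=cloud(c).reshape(-1,3);W=W[np.isfinite(W).all(1)]
    q=np.c_[(W[:,:2]-[624.3,88.8])@ux,(W[:,:2]-[624.3,88.8])@uy,W[:,2]]
    for lo,hi,nm in((235,245,"headtop"),(170,230,"headside"),(13,23,"base"),(106,118,"foot"),(119,150,"ram")):
        m=(q[:,2]>lo)&(q[:,2]<hi)&(abs(q[:,0])<170)&(abs(q[:,1])<110)
        if nm in("foot","ram"): m&=(abs(q[:,0])<30)&(abs(q[:,1])<30)
        p=q[m]; print(n,nm,m.sum(),np.percentile(p[:,0],[0,1,3,10,50,97,99,100]).round(1),np.percentile(p[:,1],[0,1,3,50,97,99,100]).round(1))
E
```

```text
scene headtop 2763 [-42.7 -32.7 -29.3 -18.6  40.7 105.8 108.4 109.8] [-38.5 -36.3 -35.1  -4.   31.   33.   40.4]
scene headside 1875 [-47.3 -45.2 -42.5 -26.9  40.4 109.6 109.8 110.1] [-38.6 -37.5 -37.  -35.    9.7  26.9  54.6]
scene base 3674 [-85.7 -83.4 -81.3 -72.9  11.6 112.  113.8 115.1] [-87.3 -85.7 -84.6 -47.4  63.7  71.9  83.3]
scene foot 22 [-12.6 -11.7  -9.8  -5.8   6.3  12.3  12.3  12.3] [-13.9 -13.9 -13.8 -10.7  -2.4  -2.   -1.8]
scene ram 56 [-13.3 -12.8 -11.5  -9.1   0.5  11.8  12.2  12.5] [-14.7 -14.3 -13.8 -10.4  -5.   -4.3  -3.5]
side headtop 1935 [-33.3 -30.2 -27.1 -15.4  46.  109.  110.7 112.1] [-39.  -37.  -35.8  -4.9  30.5  32.9  41.1]
side headside 1818 [-47.7 -43.5 -32.2 -15.6  65.4 111.8 112.1 113.4] [-40.  -38.5 -38.  -35.7  23.6  29.4  54.8]
side base 2704 [-83.2 -81.  -78.7 -64.4  27.2 115.  116.5 118.1] [-88.3 -86.8 -85.5 -50.6  71.9  77.8  83.2]
side foot 28 [-9.9 -9.4 -8.3 -2.6  7.6 14.8 15.1 15.2] [-14.9 -14.9 -14.8 -11.    0.8   1.    1.1]
side ram 57 [-11.4  -9.8  -8.2  -2.8   5.8  15.4  15.9  16.2] [-15.7 -15.2 -14.9 -10.7  -3.   -1.1  -0.7]
```

```bash
python3 -m crank '0.1 0.2 0 -0.07;0.2 0.4 0 -0.14;0.3 0.6 0 -0.21;0.4 0.8 0 -0.28;0.5 0.95 0 -0.315;0.52 0.95 0 -0.315;0.52 0.95 0 -0.315;0.52 0.95 0 -0.315'
```

```text
time: 5.05
tcp_pos: [604.9, -94.2, 125.5]
ee_rot: [-179.8, -0.0, 82.1]
contact_force: [-1.0, -0.9, 0.1]
gripper_width: 54.9
gripper_force: 52.8
```

```bash
python3 - <<'E'
from h import *
from bench import r
c=r.capture("wrist"); pickle.dump(c,open("w4.pkl","wb"));s=r.observe();print(s["tcp_pos"],s["ee_rot"])
cv2.imwrite("pics/w4.png",c["color"][:,:,::-1])
E
```

```text
[604.51331777 -95.83669326 125.74375711] [-1.79839026e+02  3.13831685e-02  8.19804217e+01]
```

View pics/w4.png

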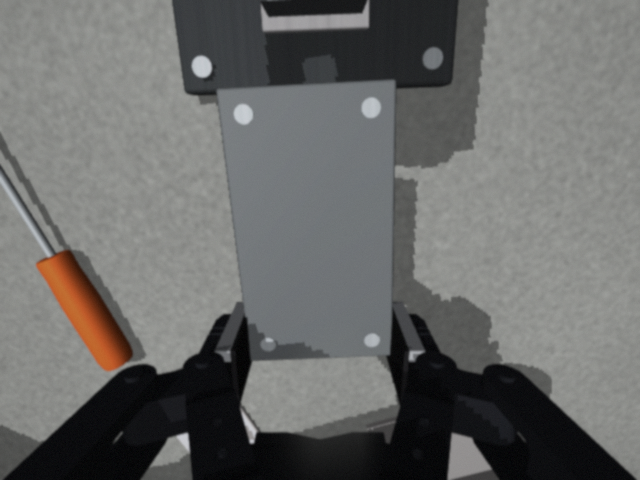

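Wrist view: press base front edge from (187,94) to (450,85), table plate front edge from (262,30) to (369,27), cover corners (218,88), (396,80), (391,355), (246,359). I'll line these up in one frame.

```bash
python3 - <<'E'
from h import *
c=pickle.load(open("w4.pkl","rb"))
a=np.radians(84.3);ux=np.array([np.cos(a),np.sin(a)]);uy=np.array([-ux[1],ux[0]])
def pf(p): return np.r_[(p[:2]-[624.3,88.8])@ux,(p[:2]-[624.3,88.8])@uy].round(1)
for nm,z,uv in(("base",18,[(187,94),(450,85)]),("table",34.5,[(262,30),(369,27)]),("cover",149,[(218,88),(396,80),(391,355),(246,359)])):
    q=[onz(c,u,v,z) for u,v in uv]; print(nm,[pf(p) for p in q],"mid",pf((q[0]+q[1])/2)); d=q[0]-q[1];print(np.degrees(np.arctan2(d[1],d[0]))-90,np.linalg.norm(d))
W=cloud(c)
m=(abs(W[...,2]-18)<4)&(W[...,1]>-10);print("basecloud",rect(W[m]))
m=(abs(W[...,2]-34)<5)&(W[...,1]>-10);print("table",m.sum(),np.median(W[m],0))
E
```

```text
base [array([-84.3,  81. ]), array([-85.1, -85.4])] mid [-84.7  -2.2]
84.00190713792125 166.3678190638598
table [array([-53.5,  28. ]), array([-54.3, -32.2])] mid [-53.9  -2.1]
83.57631096949075 60.279545430313306
cover [array([-91.6,  27.4]), array([-91.4, -26.4]), array([-188.8,  -27.4]), array([-188.8,   28.6])] mid [-91.5   0.5]
84.55614126827413 53.769271518305885
basecloud [620.5  29.6 170.8  51.7  -6.2  18.1  19.4  20.7]
table 1971 [621.2428408   37.68536541  36.43708384]
```

```bash
python3 -m crank '0.013 0 -0.1 -0.005;0.013 0 -0.2 -0.005;0.013 0 -0.3 -0.005;0.013 0 -0.3 -0.005;0.024 0.12 -0.3 -0.005;0.036 0.24 -0.3 -0.005;0.047 0.36 -0.3 -0.005;0.053 0.42 -0.3 -0.005' && python3 -m crank '0.005 0.05 0 0;0.01 0.09 0 0;0.013 0.11 0 0;0.013 0.11 0 0;0.013 0.11 0 0;0.013 0.11 0 0'
```

```text
time: 5.77
tcp_pos: [616.1, -8.6, 68.3]
ee_rot: [180.0, -0.1, 81.6]
contact_force: [0.2, 0.8, 0.1]
gripper_width: 54.4
gripper_force: 52.9
time: 6.27
tcp_pos: [618.7, 9.3, 67.2]
ee_rot: [-180.0, 0.0, 81.4]
contact_force: [-0.6, -1.0, -1.0]
gripper_width: 54.6
gripper_force: 52.9
```

```bash
python3 -m crank '0 0.005 -0.01 0;0 0.01 -0.02 0;0 0.01 -0.025 0;0 0.01 -0.025 0;0 0.01 -0.025 0'; python3 -m crank '0 0 -0.005 0;0 0 -0.01 0;0 0 -0.01 0;0 0 -0.01 0'; python3 - <<'E'
from h import *
from bench import r
for n in("side","scene","wrist"):
    c=r.capture(n); pickle.dump(c,open(n+"5.pkl","wb"))
    if n=="side": cv2.imwrite("pics/s5.png",cv2.resize(c["color"][200:360,240:420],None,fx=3.7,fy=3.7,interpolation=cv2.INTER_CUBIC)[:,:,::-1])
E
```

```text
time: 6.68
tcp_pos: [618.6, 12.8, 62.1]
ee_rot: [-180.0, 0.0, 81.5]
contact_force: [-0.0, 0.8, -0.8]
gripper_width: 54.8
gripper_force: 52.9
time: 7.02
tcp_pos: [618.7, 12.9, 60.2]
ee_rot: [-180.0, 0.0, 81.5]
contact_force: [-0.3, 0.7, 0.3]
gripper_width: 54.4
gripper_force: 52.9
```

View pics/s5.png

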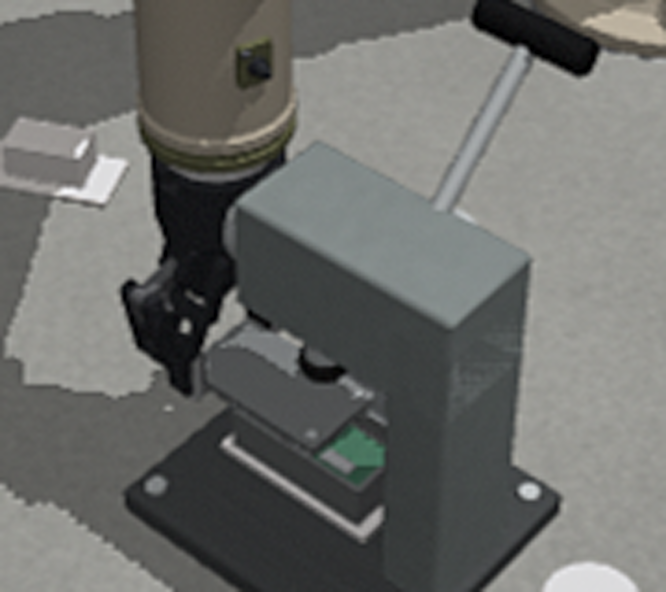

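Side crop: cover over the front of the housing, aligned with it, gripper in front of the head. Lower until it touches.

```bash
for i in 1; do python3 -m crank '0 0 -0.005 0;0 0 -0.01 0;0 0 -0.01 0;0 0 -0.01 0'; done; python3 -m crank '0 0 -0.005 0;0 0 -0.01 0;0 0 -0.01 0;0 0 -0.01 0'
```

```text
time: 7.5
tcp_pos: [618.6, 12.9, 58.1]
ee_rot: [-180.0, -0.0, 81.5]
contact_force: [0.5, 0.2, -0.9]
gripper_width: 54.6
gripper_force: 52.9
time: 7.83
tcp_pos: [618.9, 12.7, 57.0]
ee_rot: [180.0, 0.0, 81.5]
contact_force: [-3.4, -1.9, 5.7]
gripper_width: 54.6
gripper_force: 53.6
```

```bash
python3 -m crank '0 0 0 0;0 0 0 0;0 0 0 0;0 0 0 0;0 0 0 0;0 0 0 0' 1; python3 -m crank '0 -0.05 0 0;-0.01 -0.15 0 0;-0.03 -0.3 0 0;-0.05 -0.45 0 0;-0.05 -0.5 0 0;-0.05 -0.5 0.1 0;-0.05 -0.5 0.2 0;-0.05 -0.5 0.2 0'; python3 - <<'E'
from h import *
from bench import r
a=np.radians(84);ux=np.array([np.cos(a),np.sin(a)]);uy=np.array([-ux[1],ux[0]])
for n in("side","wrist"):
    c=r.capture(n); pickle.dump(c,open(n+"6.pkl","wb")); W=cloud(c).reshape(-1,3);W=W[np.isfinite(W).all(1)]
    q=np.c_[(W[:,:2]-[626.5,89.3])@ux,(W[:,:2]-[626.5,89.3])@uy,W[:,2]]
    p=q[(q[:,2]>66)&(q[:,2]<90)&(q[:,0]>-95)&(q[:,0]<-10)&(abs(q[:,1])<40)]
    print(n,len(p),rect(p)); k=np.linalg.lstsq(np.c_[p[:,:2],np.ones(len(p))],p[:,2],rcond=None)[0];print(k,p.min(0),p.max(0))
    if n=="wrist": cv2.imwrite("pics/w6.png",c["color"][:,:,::-1])
E
```

```text
time: 8.33
tcp_pos: [618.7, 12.9, 56.2]
ee_rot: [-180.0, -0.0, 81.5]
contact_force: [0.4, -0.2, 0.7]
gripper_width: 85.6
gripper_force: 0.0
time: 9.0
tcp_pos: [610.9, -88.4, 100.4]
ee_rot: [179.7, -0.0, 81.4]
contact_force: [1.6, -0.3, 0.9]
gripper_width: 85.2
gripper_force: 0.0
side 641 [-46.1  -0.5  71.9  58.5  -0.3  73.4  77.8  81.7]
[-7.46303975e-02  2.52463475e-02  7.42440994e+01] [-82.06936369 -29.76453791  66.31535965] [-10.19486163  28.76754487  84.18105937]
wrist 12514 [-67.2  -1.4  56.3  32.5 -89.7  79.5  81.3  82.9]
[-6.19728686e-02  9.97205335e-05  7.70142079e+01] [-83.59651413 -29.48924971  74.56593133] [-51.13742466  26.84608022  84.48712768]
```

View pics/w6.png

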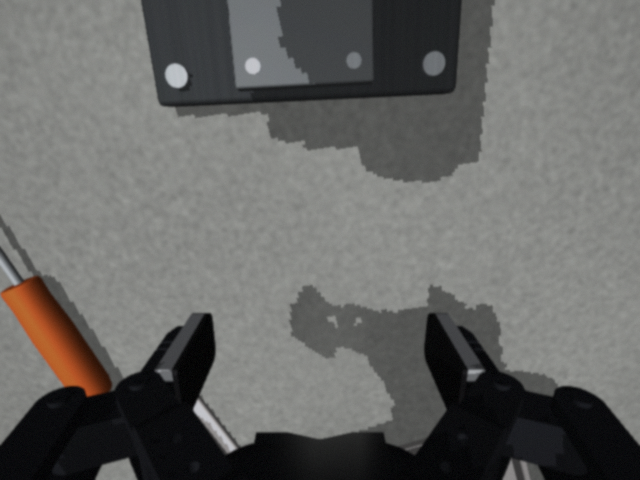

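Cover rests tilted 4° on the front wall with its rear inside the walls, front edge at x = −83 (wrist image front edge (236,88)–(373,80)). Next I turn the open gripper to push with a finger's back.

```bash
python3 -m crank '0 0 0 -0.075;0 0 0 -0.15;0 0 0 -0.23;0 0 0 -0.31;0 0 0 -0.38;0 0 0 -0.46;0 0 0 -0.54;0 0 0 -0.62' && python3 -m crank '0 0 0 -0.08;0 0 -0.05 -0.16;0 0 -0.1 -0.23;0 0 -0.2 -0.31;0 0.03 -0.25 -0.35;0.003 0.07 -0.25 -0.35;0.003 0.1 -0.25 -0.35;0.003 0.1 -0.25 -0.35'
```

```text
time: 9.77
tcp_pos: [607.9, -87.2, 94.9]
ee_rot: [-179.9, 0.1, 25.5]
contact_force: [-0.3, 0.7, 0.3]
gripper_width: 85.8
gripper_force: 0.0
time: 10.43
tcp_pos: [609.6, -64.5, 46.6]
ee_rot: [-179.9, -0.0, -5.4]
contact_force: [0.8, 0.4, 0.8]
gripper_width: 85.4
gripper_force: 0.0
```

```bash
python3 -m crank '0.003 0.02 0.01 0;0.005 0.04 0.01 0;0.006 0.06 0.01 0;0.008 0.08 0.01 0;0.008 0.08 0.01 0' && python3 -m crank '0.001 0.01 0 0;0.002 0.02 0 0;0.003 0.03 0 0;0.004 0.04 0 0;0.005 0.05 0 0;0.005 0.05 0 0'; python3 - <<'E'
from h import *
from bench import r
a=np.radians(84);ux=np.array([np.cos(a),np.sin(a)]);uy=np.array([-ux[1],ux[0]])
s=r.observe();g=s["tcp_pos"][:2]-[626.5,89.3];print("tcp s",g@ux,g@uy)
for n in("side",):
    c=r.capture(n); W=cloud(c).reshape(-1,3);W=W[np.isfinite(W).all(1)]
    q=np.c_[(W[:,:2]-[626.5,89.3])@ux,(W[:,:2]-[626.5,89.3])@uy,W[:,2]]
    p=q[(q[:,2]>66)&(q[:,2]<90)&(q[:,0]>-95)&(q[:,0]<-10)&(abs(q[:,1])<40)]
    k=np.linalg.lstsq(np.c_[p[:,:2],np.ones(len(p))],p[:,2],rcond=None)[0];print(k,np.percentile(p,[1,99],axis=0).round(1))
    cv2.imwrite("pics/s7.png",cv2.resize(c["color"][200:360,240:420],None,fx=3.7,fy=3.7,interpolation=cv2.INTER_CUBIC)[:,:,::-1])
E
```

```text
time: 10.85
tcp_pos: [611.2, -49.8, 48.6]
ee_rot: [-180.0, -0.0, -5.6]
contact_force: [-0.4, -1.1, -0.1]
gripper_width: 85.7
gripper_force: 0.0
time: 11.35
tcp_pos: [612.0, -40.4, 48.2]
ee_rot: [-180.0, 0.0, -5.6]
contact_force: [0.3, 0.3, 0.3]
gripper_width: 85.2
gripper_force: 0.0
tcp s -130.50731672096467 0.9050269327177745
[-6.81052424e-02  3.21875768e-02  7.44493222e+01] [[-84.1 -28.9  68.5]
 [-10.6  26.4  86.5]]
```

View pics/s7.png

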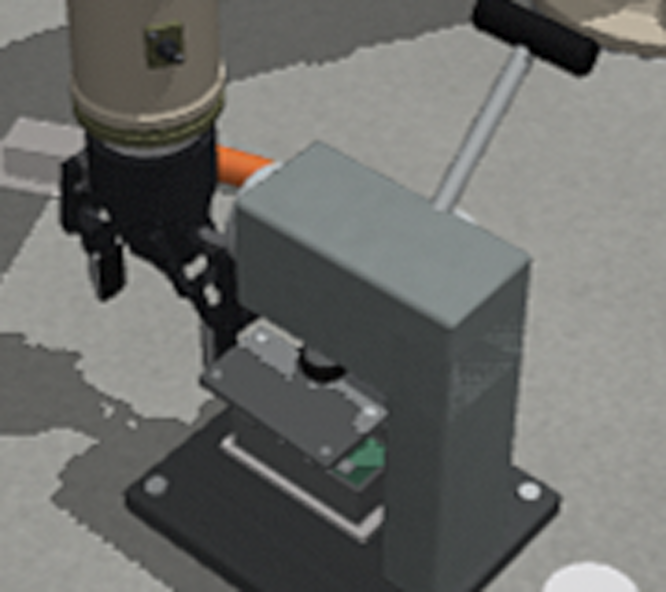

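Side crop: finger back close behind the cover's front edge at (215,360). I keep pushing, watching the force.

```bash
python3 -m crank '0.001 0.01 0 0;0.002 0.02 0 0;0.003 0.03 0 0;0.004 0.04 0 0;0.005 0.05 0 0;0.005 0.05 0 0' && python3 -m crank '0.001 0.01 0 0;0.002 0.02 0 0;0.003 0.03 0 0;0.004 0.04 0 0;0.005 0.05 0 0;0.005 0.05 0 0'; cat > chk.py <<'E'
from h import *
from bench import r
a=np.radians(84);ux=np.array([np.cos(a),np.sin(a)]);uy=np.array([-ux[1],ux[0]])
s=r.observe();g=s["tcp_pos"][:2]-[626.5,89.3];print("tcp s",g@ux,g@uy,s["tcp_pos"][2])
for n in("side","scene"):
    c=r.capture(n); W=cloud(c).reshape(-1,3);W=W[np.isfinite(W).all(1)]
    q=np.c_[(W[:,:2]-[626.5,89.3])@ux,(W[:,:2]-[626.5,89.3])@uy,W[:,2]]
    p=q[(q[:,2]>66)&(q[:,2]<90)&(q[:,0]>-95)&(q[:,0]<75)&(abs(q[:,1])<40)]
    k=np.linalg.lstsq(np.c_[p[:,:2],np.ones(len(p))],p[:,2],rcond=None)[0]
    p=p[abs(p[:,2]-np.c_[p[:,:2],np.ones(len(p))]@k)<5];print(n,len(p),np.linalg.lstsq(np.c_[p[:,:2],np.ones(len(p))],p[:,2],rcond=None)[0].round(3),np.percentile(p,[1,99],axis=0).round(1).tolist())
E
python3 chk.py
```

```text
time: 11.9
tcp_pos: [613.0, -30.3, 48.3]
ee_rot: [-180.0, -0.0, -5.6]
contact_force: [0.4, 0.2, 0.3]
gripper_width: 85.4
gripper_force: 0.0
time: 12.4
tcp_pos: [614.0, -20.3, 48.3]
ee_rot: [-180.0, -0.0, -5.6]
contact_force: [0.5, -0.1, -0.1]
gripper_width: 85.4
gripper_force: 0.0
tcp s -110.31738929727851 0.9870375614397595 48.281322317342706
side 902 [-5.4000e-02  1.3000e-02  7.5225e+01] [[-59.9, -28.6, 68.9], [47.8, 27.2, 81.1]]
scene 1218 [-5.3000e-02  1.2000e-02  7.5293e+01] [[-61.1, -28.2, 69.4], [46.0, 27.5, 81.1]]
```

```bash
python3 -m crank '0.001 0.01 0 0;0.002 0.02 0 0;0.003 0.03 0 0;0.004 0.035 0 0;0.004 0.035 0 0;0.004 0.035 0 0' && python3 -m crank '0.001 0.005 0 0;0.001 0.01 0 0;0.001 0.01 0 0;0.001 0.01 0 0';python3 chk.py
```

```text
time: 13.0
tcp_pos: [614.5, -15.5, 48.3]
ee_rot: [179.9, 0.0, -5.7]
contact_force: [-1.8, -5.7, 2.3]
gripper_width: 85.4
gripper_force: 2.6
time: 13.33
tcp_pos: [614.4, -15.4, 48.3]
ee_rot: [179.8, 0.0, -5.8]
contact_force: [-3.0, -9.1, 3.8]
gripper_width: 85.5
gripper_force: 4.7
tcp s -105.37685427272356 1.06743563850201 48.33148345930429
side 873 [-3.0000e-03  8.0000e-03  7.2601e+01] [[-55.0, -28.9, 68.0], [52.5, 27.1, 77.1]]
scene 1215 [-4.0000e-03  1.4000e-02  7.2885e+01] [[-52.4, -28.4, 68.5], [50.6, 27.9, 77.0]]
```

Cover has dropped in: level (slope 0.3 %), top at 72.7 mm, x span −53…51. Back off and go to the lever.

```bash
python3 -m crank '-0.003 -0.05 0 0;-0.01 -0.15 0 0;-0.03 -0.3 0 0;-0.05 -0.45 0 0;-0.06 -0.5 0.1 0;-0.06 -0.5 0.3 0;-0.06 -0.5 0.5 0;-0.06 -0.5 0.6 0' && python3 -m crank '0 0 0.2 0;0 0 0.4 0;0 0 0.6 0;0 0 0.8 0;0 0 1 0;0 0 1 0;0 0 1 0' 0; python3 chk.py
```

```text
time: 14.1
tcp_pos: [604.8, -112.4, 173.5]
ee_rot: [-180.0, -0.4, -5.7]
contact_force: [0.8, 0.2, 1.2]
gripper_width: 85.4
gripper_force: 0.0
time: 14.68
tcp_pos: [604.1, -111.8, 371.7]
ee_rot: [-180.0, -0.4, -5.6]
contact_force: [0.1, 0.6, -0.5]
gripper_width: 0.4
gripper_force: 0.0
tcp s -202.31463148910515 1.2714207920766825 371.656367738901
side 847 [3.0000e-03 1.2000e-02 7.2705e+01] [[-46.6, -29.1, 68.1], [52.3, 26.9, 76.3]]
scene 1223 [-2.000e-03  4.000e-03  7.285e+01] [[-48.7, -28.2, 68.6], [50.6, 28.3, 76.9]]
```

```bash
python3 -m crank '-0.06 0.2 0 0;-0.12 0.4 0 0;-0.2 0.6 0 0;-0.3 0.8 0 0;-0.35 0.9 0 0;-0.35 0.9 0 0' && python3 -m crank '-0.03 0.2 0 0;-0.06 0.41 0 0;-0.06 0.41 0 0;-0.06 0.41 0 0;-0.06 0.41 0 0'; python3 - <<'E'
from h import *
from bench import r
s=r.observe();print(s["tcp_pos"])
c=r.capture("side");cv2.imwrite("pics/s8.png",cv2.resize(c["color"][120:360,260:430],None,fx=2.5,fy=2.5,interpolation=cv2.INTER_CUBIC)[:,:,::-1])
for n in("side","scene"):
    W=cloud(r.capture(n)).reshape(-1,3);W=W[np.isfinite(W).all(1)]
    p=W[(abs(W[:,0]-525)<30)&(abs(W[:,1]-150)<45)&(W[:,2]>285)&(W[:,2]<330)];print(n,len(p),rect(p),p[p[:,2]>np.percentile(p[:,2],85)].mean(0))
E
```

```text
time: 15.28
tcp_pos: [529.9, 75.5, 367.3]
ee_rot: [-179.9, 0.2, -5.0]
contact_force: [0.4, -0.1, 1.0]
gripper_width: 0.1
gripper_force: 0.0
time: 15.7
tcp_pos: [520.7, 149.6, 366.8]
ee_rot: [179.9, 0.1, -5.6]
contact_force: [0.5, -0.8, -0.5]
gripper_width: -0.2
gripper_force: 0.0
[520.67837839 149.63256919 366.80200344]
side 475 [534.2 151.4  70.6  40.5  88.6 290.1 311.8 318.4] [523.97579955 153.3957379  318.23126815]
scene 608 [533.6 148.7  70.   40.7  84.2 290.3 312.8 318.5] [522.45037449 151.77277073 318.33034272]
```

View pics/s8.png

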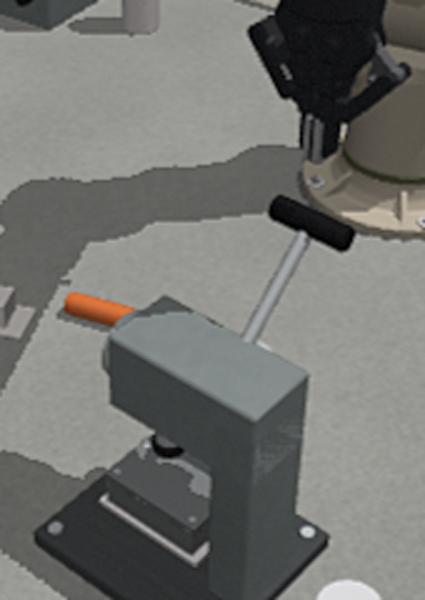

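Side crop: closed fingertips (320,150) right above the grip (310,222), cover seated under the ram (170,480). Now press.

```bash
python3 -m crank '0 0 -0.06 0;0 0 -0.12 0;0 0 -0.18 0;0 0 -0.22 0;0 0 -0.235 0;0 0 -0.24 0;0 0 -0.24 0' && python3 -m crank '-0.025 0.002 -0.03 0;-0.047 0.005 -0.06 0;-0.07 0.007 -0.09 0;-0.09 0.01 -0.12 0;-0.11 0.01 -0.155 0;-0.125 0.012 -0.185 0;-0.14 0.015 -0.22 0;-0.155 0.015 -0.255 0'
```

```text
time: 16.43
tcp_pos: [521.1, 149.6, 320.5]
ee_rot: [-180.0, -0.0, -5.7]
contact_force: [-0.4, -0.5, 0.3]
gripper_width: 0.1
gripper_force: 0.0
time: 17.1
tcp_pos: [489.0, 153.7, 270.2]
ee_rot: [-179.9, -0.0, -5.6]
contact_force: [-4.5, 0.7, 5.6]
gripper_width: 0.4
gripper_force: 2.9
```

```bash
python3 -m crank '-0.013 0.002 -0.04 0;-0.022 0.003 -0.08 0;-0.03 0.004 -0.12 0;-0.035 0.005 -0.16 0;-0.04 0.005 -0.2 0;-0.043 0.005 -0.24 0;-0.045 0.005 -0.27 0;-0.045 0.005 -0.27 0' && python3 -m crank '0 0 -0.02 0;0 0 -0.04 0;0.003 0 -0.06 0;0.003 0 -0.06 0;0.003 0 -0.06 0'
```

```text
time: 17.77
tcp_pos: [480.2, 154.6, 214.8]
ee_rot: [-180.0, 0.0, -5.6]
contact_force: [-3.2, 1.5, 4.7]
gripper_width: -0.2
gripper_force: 2.2
time: 18.18
tcp_pos: [481.6, 154.2, 203.5]
ee_rot: [-180.0, -0.0, -5.6]
contact_force: [-2.3, 2.2, 4.4]
gripper_width: -0.2
gripper_force: 2.2
```

```bash
python3 -m crank '0 0 -0.005 0;0 0 -0.01 0;0 0 -0.015 0;0 0 -0.02 0;0 0 -0.02 0;0 0 -0.02 0' && python3 -m crank '0 0 -0.005 0;0 0 -0.01 0;0 0 -0.01 0;0 0 -0.01 0'
```

```text
time: 18.68
tcp_pos: [481.8, 154.1, 199.4]
ee_rot: [-180.0, -0.0, -5.7]
contact_force: [-1.3, 2.3, 4.7]
gripper_width: -0.1
gripper_force: 2.3
time: 19.02
tcp_pos: [481.8, 154.1, 197.6]
ee_rot: [-180.0, -0.0, -5.7]
contact_force: [-2.7, 3.7, 5.3]
gripper_width: 0.2
gripper_force: 3.0
```

```bash
python3 -m crank '0 0 -0.005 0;0 0 -0.01 0;0 0 -0.01 0;0 0 -0.01 0' && python3 -m crank '0 0 -0.005 0;0 0 -0.005 0;0 0 -0.005 0;0 0 -0.005 0'
```

```text
time: 19.35
tcp_pos: [481.9, 154.1, 195.9]
ee_rot: [-180.0, -0.1, -5.7]
contact_force: [-1.9, 3.4, 7.1]
gripper_width: 0.2
gripper_force: 3.9
time: 19.68
tcp_pos: [482.0, 154.1, 195.0]
ee_rot: [-180.0, -0.1, -5.7]
contact_force: [-2.9, 3.4, 8.4]
gripper_width: 0.1
gripper_force: 4.3
```

```bash
python3 -m crank '0 0 -0.005 0;0 0 -0.01 0;0 0 -0.01 0;0 0 -0.01 0' && python3 -m crank '0 0 -0.005 0;0 0 -0.01 0;0 0 -0.01 0;0 0 -0.01 0'
```

```text
time: 20.02
tcp_pos: [482.1, 154.1, 193.3]
ee_rot: [-180.0, -0.1, -5.7]
contact_force: [-2.2, 2.2, 10.5]
gripper_width: -0.0
gripper_force: 5.2
time: 20.35
tcp_pos: [482.3, 154.1, 191.6]
ee_rot: [-179.9, -0.1, -5.7]
contact_force: [-3.3, 2.2, 11.8]
gripper_width: 0.2
gripper_force: 6.1
```

```bash
python3 -m crank '0 0 -0.005 0;0 0 -0.01 0;0 0 -0.015 0;0 0 -0.02 0;0 0 -0.02 0' && python3 -m crank '0 0 -0.005 0;0 0 -0.01 0;0 0 -0.01 0;0 0 -0.01 0;0 0 -0.01 0'
```

```text
time: 20.77
tcp_pos: [482.6, 154.1, 188.0]
ee_rot: [-179.9, -0.2, -5.7]
contact_force: [-3.5, 0.9, 16.1]
gripper_width: 0.0
gripper_force: 7.9
time: 21.18
tcp_pos: [482.8, 154.1, 186.5]
ee_rot: [-179.9, -0.2, -5.7]
contact_force: [-2.8, 1.7, 16.3]
gripper_width: -0.0
gripper_force: 8.7
```

```bash
python3 -m crank '0 0 -0.005 0;0 0 -0.008 0;0 0 -0.008 0;0 0 -0.008 0;0 0 -0.008 0;0 0 -0.008 0;0 0 -0.008 0;0 0 -0.008 0'; python3 -m crank '0 0 0 0;0 0 0 0;0 0 0 0;0 0 0 0;0 0 0 0;0 0 0 0;0 0 0 0;0 0 0 0'
```

```text
time: 21.85
tcp_pos: [483.0, 154.1, 185.2]
ee_rot: [-179.9, -0.2, -5.7]
contact_force: [-3.2, 1.3, 19.1]
gripper_width: -0.2
gripper_force: 9.4
time: 22.52
tcp_pos: [483.0, 154.1, 185.2]
ee_rot: [-179.9, -0.2, -5.7]
contact_force: [-4.3, 0.5, 19.6]
gripper_width: -0.2
gripper_force: 9.4
```

```bash
python3 -m crank '0 0 0.02 0;0 0 0.04 0;-0.004 0 0.06 0;-0.006 0 0.08 0;-0.008 0 0.105 0;-0.01 0 0.13 0;-0.01 0 0.155 0;-0.01 0 0.18 0' && python3 -m crank '0 0 0.03 0;0.002 0 0.06 0;0.005 0 0.09 0;0.01 0 0.12 0;0.017 -0.002 0.155 0;0.024 -0.003 0.185 0;0.032 -0.004 0.215 0;0.04 -0.005 0.245 0' && python3 -m crank '0.015 -0.002 0.035 0;0.03 -0.003 0.07 0;0.045 -0.005 0.1 0;0.065 -0.007 0.135 0;0.085 -0.01 0.165 0;0.11 -0.012 0.195 0;0.13 -0.014 0.22 0;0.145 -0.015 0.235 0'
```

```text
time: 23.18
tcp_pos: [479.9, 153.3, 219.1]
ee_rot: [180.0, -0.0, -5.7]
contact_force: [2.2, 0.6, 4.1]
gripper_width: -0.2
gripper_force: 1.8
time: 23.85
tcp_pos: [487.6, 152.9, 268.2]
ee_rot: [-180.0, 0.0, -5.7]
contact_force: [2.0, 0.2, 2.3]
gripper_width: 0.0
gripper_force: 1.1
time: 24.52
tcp_pos: [517.1, 149.8, 315.4]
ee_rot: [-180.0, -0.0, -5.7]
contact_force: [-0.9, -0.1, 3.4]
gripper_width: 0.1
gripper_force: 1.9
```

```bash
python3 -m crank '0.005 0 0.005 0;0.01 0 0.01 0;0.015 0 0.015 0;0.015 0 0.02 0;0.015 0 0.03 0;0.015 0 0.05 0;0.015 0 0.1 0;0.015 0 0.15 0' && python3 -m crank '0 0 0.1 0;0 0 0.2 0;-0.1 0.1 0.2 0;-0.1 0.2 0.2 0;-0.1 0.2 0.2 0;-0.1 0.2 0.2 0' && python3 chk.py; python3 - <<'E'
from h import *
from bench import r
S=[]
for n in("scene","side"):
    c=r.capture(n); S.append(c["color"][100:420,130:530]); W=cloud(c).reshape(-1,3);W=W[np.isfinite(W).all(1)]
    p=W[(abs(W[:,0]-525)<30)&(abs(W[:,1]-150)<45)&(W[:,2]>285)&(W[:,2]<330)];print(n,len(p),rect(p))
cv2.imwrite("pics/end.png",np.hstack(S)[:,:,::-1])
E
```

```text
time: 25.18
tcp_pos: [519.2, 150.0, 345.2]
ee_rot: [180.0, 0.0, -5.6]
contact_force: [0.5, 0.8, 1.7]
gripper_width: 0.0
gripper_force: 0.0
time: 25.68
tcp_pos: [499.2, 191.2, 385.6]
ee_rot: [-180.0, -0.0, -5.5]
contact_force: [0.1, -0.8, 0.7]
gripper_width: 0.4
gripper_force: 0.0
tcp s 88.01774882169914 137.26067207494054 385.6023927243722
side 854 [3.0000e-03 1.6000e-02 7.2612e+01] [[-47.0, -28.7, 67.9], [52.4, 26.9, 76.4]]
scene 1215 [2.0000e-03 8.0000e-03 7.2752e+01] [[-48.6, -28.2, 68.3], [50.3, 27.9, 76.7]]
scene 603 [533.6 148.5  70.2  38.6  84.6 290.8 313.  318.7]
side 475 [534.9 150.8  71.3  40.2  88.7 289.6 311.4 318.2]
```

View pics/end.png

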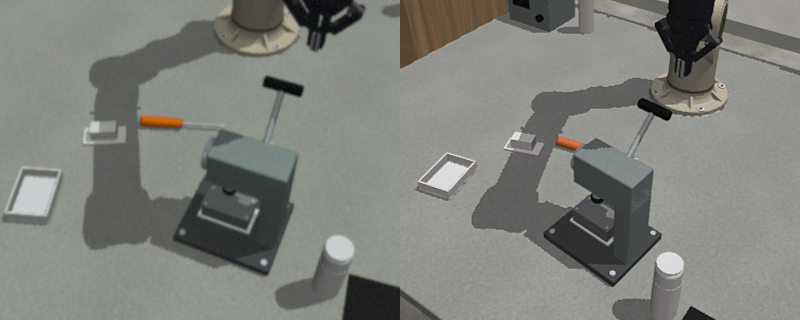

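Lever is back at rest (grip top 318 mm as before), the cover is seated at (230,205) in the left view, and the driver, tray and can look unmoved.

```bash
python3 -c "from bench import r; print(r.job_done())"
```

```text
the job is handed in; nothing more can be done
None
```

The cover is seated level in the housing; I pressed it with the ram at an estimated 45–50 N (from the force at the grip) for over a second and eased the lever back to rest. The screwdriver, can and tray look undisturbed in the last images, and the job is handed in at about 26 s (no verdict was returned).

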